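# Hold the check square in the corner of the fruit imaging plate

## Task

Get the fruit imaging plate ready for its squareness check picture: first flip its toggle switch fully over to on (away from the robot), then lay the steel check square flat on the white plate and press its outer corner right into the corner of the two fences, until both legs touch their fences along their length. Finish while holding it there: keep the gripper on the square, still pressing it against both fences, and do not let go. Leave the bottle, the beaker and the hand meter where they stand.

Things in the scene. Friction and masses are not known exactly. Their poses are not given: they have to be found in the camera images.
- stage: imaging plate, fixed to the bench, its place and yaw (+/-0.25 rad) differ between runs: timber base 220 x 260 x 10 mm, on it a smooth white top 200 x 240 x 6 mm, so the white surface is 16 mm above the bench. Origin at the centre of the underside, z up. Fences stand on the +x (far) and +y (left) edges of the white top and meet in a corner; the other edges are open
- stage_corner (a point): inside corner of the two fences, at the level of the white surface: 88, 108, 16 mm from the stage's origin in its frame
- fence_far: smooth dark steel bar 12 (x) x 240 (y) x 16 mm high, fixed along the far edge of the white plate; its working face looks to the stage's -x. Origin at the centre of its underside, on the white surface, axes as the stage's
- fence_side: smooth dark steel bar 188 (x) x 12 (y) x 16 mm high, fixed along the left edge of the white plate; its working face looks to the stage's -y. Origin at the centre of its underside, on the white surface, axes as the stage's
- square: loose steel L-shaped square, 12 mm thick, 0.2 to 0.4 kg, flat on the bench left of the plate, yaw within 0.5 rad. Origin at the outer corner, underside, z up. One leg runs 150 mm to -y, one 110 mm to -x, each 24 mm wide; outer faces x = 0 (meets fence_far) and y = 0 (fence_side). Inner corner filled to a 60 x 60 mm block with the grip post on it. Seated: stage's yaw, origin at stage_corner
- square_heel (a point): outer corner of the square, on its underside (its origin)
- square_grip (a point): point in the black upright grip post, 44 mm above the square's underside, at -36, -36 mm from its origin. The post is 24 x 24 mm, faces along the square's x and y, reaching from 12 to 62 mm above the underside. Gripped here from above, the finger tips clear the flat of the square and the fences
- switch (a joint): angle of the toggle: 0 = off, leaning 0.6 rad towards the robot (housing's -x); 1.2 = on, leaning 0.6 rad away (housing's +x). A weighted over-centre lever: well past upright (0.6) it falls over to that side and stays there. A push of under 2 N at the knob moves it
- switch_base: grey switch housing, fixed to the bench right of the plate, its place and yaw (+/-0.35 rad) differ between runs; 80 (x) x 56 (y) x 28 mm high, origin at the centre of its underside. The toggle, a thin steel stem with a ball knob, turns about the housing's y axis 26 mm above the origin and swings in its x-z plane
- switch_tip (a point): centre of the toggle's black ball knob, 28 mm in diameter, 75 mm from the hinge: 88 mm above the bench and 42 mm to either side of the housing's origin at off and on, 101 mm high when upright
- wash_bottle: bystander: white plastic bottle, 60 mm in diameter, 150 mm high, origin at the centre of its underside
- beaker: bystander: glass beaker, 72 mm in diameter, 90 mm high, origin at the centre of its underside
- meter: bystander: flat white hand meter, 75 x 130 x 34 mm, origin at the centre of its underside
Mind the look-alikes: they are no part of the job. What is shaped like the switch_base but purple is not meant.

How it is judged (in metres and radians):
On the way, in this order (a step that is already met when the one before it is completed fails the run):
1. the toggle is over at on (value of joint switch above 1.05 rad), for 0.2 s.
2. the square lies flat in the corner and is pressed against both fences by the gripper (distance between square_heel and stage_corner below 0.004 m and angle between the x axis of square and the x axis of stage, either way round below 0.026 rad and angle between square's own z axis and vertical below 0.035 rad and contact force between square and fence_far above 1 N and contact force between square and fence_side above 1 N and contact force between the fingers and square above 1 N), for 0.3 s.
At the end, for the whole second after the job is handed in: Toggle above 1.05 rad; the square's outer corner within 4 mm of the fence corner, turned under 1.5 degrees from the plate, tilted under 2 degrees; each fence feels at least 1 N from the square, and the fingers still press on it with at least 1 N (all of step 2 and value of joint switch above 1.05 rad); the arm keeps its last pose, push and grip.
It fails at once if the wash bottle is pushed away (over 30 mm) or tipped over (distance of wash_bottle from where it was at the start of the episode above 0.03 m or angle between wash_bottle's own z axis and vertical above 0.5 rad).
It fails at once if the beaker is pushed away (over 30 mm) or tipped over (distance of beaker from where it was at the start of the episode above 0.03 m or angle between beaker's own z axis and vertical above 0.5 rad).
It fails at once if the meter is pushed away (over 30 mm) or tipped over (distance of meter from where it was at the start of the episode above 0.03 m or angle between meter's own z axis and vertical above 0.5 rad).
It also fails if it takes over 64 s, if anything falls off the work surface, if the arm or the gripper's body presses on something with over 40 N, if the wrist force passes 120 N, or if a joint passes its speed limit or range.

## Robot

A 6-joint arm with a two-finger parallel gripper is mounted at the origin on the work surface. World frame = base frame: x ahead of the robot, y to its left, z up, the work surface at z = 0. Lengths are in m, angles in degrees, forces in N, time in s.
With the tool pointing down it reaches from about 0.325 to 0.875 m from the base axis. Payload 4.4 kg.
Tool frame: the origin (TCP) lies at the very end of the fingers, on their centre line; the grasp point (between the pads) lies 19 mm behind it; z points along the fingers, y is the line along which they close (so a half turn about z gives the same grasp; the last joint's range is limited). The gripper opens to 85 mm and grips with 20 to 120 N. Pads are 22 mm wide; open, the fingers measure 114 mm over their backs; the gripper's body (76 mm by 85 mm) begins 54 mm behind the grasp point. The pads swing forward as they close: fully open they stand 13 mm farther back than shut.
Start: joints at [56.064, 11.837, 88.321, -0, 79.842, -8.623], TCP at [0.246, 0.52, 0.207] pointing down, gripper open.
Joint ranges: [-156.59, 156.59], [-49.26, 127.26], [12.9, 141.05], [-63.56, 243.56], [4.71, 150.69], [-161.64, 161.64]. Speed limits (degrees/s): [159.86, 159.86, 180, 180, 180, 180].

## Interface

Orientations are given as [roll, pitch, yaw] about the fixed x, y, z axes, in that order (R = Rz(yaw) Ry(pitch) Rx(roll)).
In Python, from bench import ctrl, fingers, get_obs, capture gives the robot as it stands. Calls block until the motion is done:
- ctrl.reach(position, orientation): joint-space move of the TCP to a pose.
- ctrl.move_linear(position, frame=None, speed=0.15, force_limit=None): straight line of the TCP; frame=None keeps the orientation; speed is the mean speed in m/s. With force_limit (N) it stops when the force on the tool has changed by that much, and returns True; else False.
- ctrl.move_j(angles): joint-space move.
- fingers.gripper_to(opening, squeeze=None): finger opening in m; squeeze is the grip in N (None keeps the last); returns when the fingers have stopped.
- ctrl.hold(seconds).
- ctrl.solve_ik(position, orientation): joint angles nearest the present ones, or None.
- get_obs(): the state.
- capture(name): name is "scene" or "top" or "wrist"; returns a dict with "color" (420x560x3 uint8, red, green, blue), "fx", "fy", "cx", "cy" (pixels), "cam_to_world" (4x4, takes a point from camera to world coordinates); the wrist camera has in their place "mount" (4x4, takes a point from camera to tool coordinates, whose origin is the TCP and whose axes are the flange's). Camera axes: x right, y down, z forward; pixel columns grow to the right and rows downward; lengths in m; the calibration is good to about 2 mm. A picture is of the moment at which its call begins: read the wrist's pose just before it. There is no depth.
A pose or a line that the arm cannot do raises ctrl.Unreachable and nothing moves.
- ctrl.sign_off(): hands the job in; it is judged then, once.
The state is a dict: "time": time; "joint_pos": joint angles; "qd": joint speeds; "tau": joint torques, N m; "eef_pos": TCP position; "tcp_rot": TCP orientation; "force": force on the tool from outside, world axes, zero at the start; "torque": the same for the moment, N m; "finger_gap": finger opening in m; "grip_force": force on a finger pad.
Only numpy, scipy, OpenCV 4.12 (cv2) and the standard library are available. Lean on these libraries where they do the work, as an engineer would, in place of code of your own. Each camera call takes 0.05 s, during which the arm holds its last target. There are 200 camera calls.

## Working session

There is one attempt and no reset: what is moved stays moved. The work goes in short steps, each a Python script; the robot and the scene stay as the last script left them, time stands still between calls to the robot, and variables do not carry over. Pictures are saved under pics/ and viewed, at most 10 in all, crops included, and the job is handed in when it is done.

```bash
ls; mkdir -p pics
python3 - <<'E'
from bench import capture,get_obs
import cv2,pickle
d={}
for n in("scene","top"):
    c=capture(n);d[n]=c
    cv2.imwrite(f"pics/{n}0.png",c["color"][:,:,::-1]);print(n,c["fx"],c["cx"],c["cy"],c["cam_to_world"].round(3).tolist() if hasattr(c["cam_to_world"],'round') else c["cam_to_world"])
pickle.dump(d,open("cams.pkl","wb"))
o=get_obs();print(o["time"],o["eef_pos"],o["tcp_rot"])
E
```

```text
pics
scene 434.34641573454934 278.47051543535224 215.87959339191136 [[0.575, 0.603, -0.553, 1.278], [0.818, -0.437, 0.374, -0.463], [-0.017, -0.667, -0.744, 1.033], [0.0, 0.0, 0.0, 1.0]]
top 454.1351042491465 283.56007359851566 217.4048493419747 [[-0.041, -0.974, 0.221, 0.338], [-0.999, 0.04, -0.012, -0.008], [0.003, -0.221, -0.975, 1.268], [0.0, 0.0, 0.0, 1.0]]
0.1 [0.24547204 0.51915401 0.2062189 ] [-1.79881542e+02 -1.65626753e-02  1.54685321e+02]
```

View pics/scene0.png

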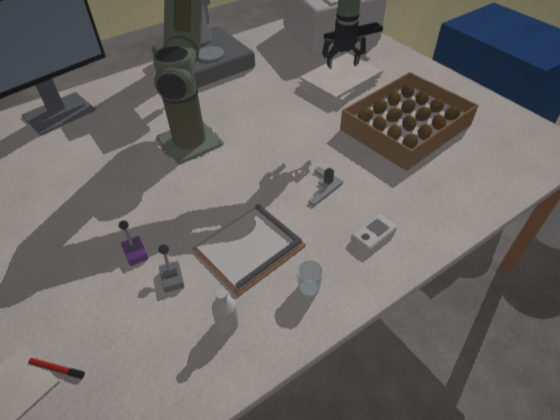

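View pics/top0.png

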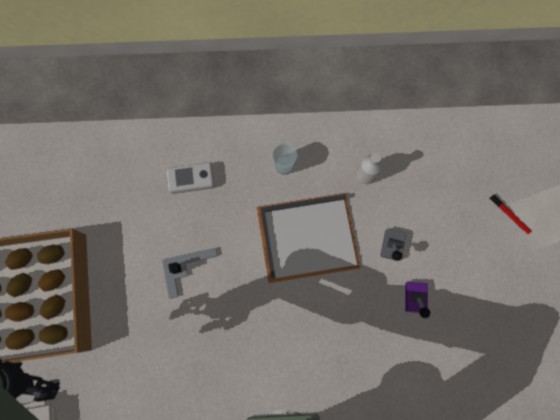

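Scene (first picture) and top view: the white plate is at top (310,238), the square at top (180,268), post at (175,267). Switch-like: grey one at top (396,245) / scene (170,272), purple one at top (417,300) / scene (132,245). The grey one is meant, since purple is excluded. Enlarging to confirm it and to read pixels.

Run:
```python
import pickle,cv2,numpy as np
d=pickle.load(open("cams.pkl","rb"))
def crop(n,x,y,w,h,s):
    c=d[n]["color"][y:y+h,x:x+w,::-1]
    c=cv2.resize(c,None,fx=s,fy=s,interpolation=cv2.INTER_CUBIC)
    c=cv2.convertScaleAbs(c,alpha=1.3,beta=20)
    for i in range(x//10*10+10,x+w,10): cv2.putText(c,str(i),((i-x)*s-8,8),0,.28,(0,0,255));cv2.line(c,((i-x)*s,10),((i-x)*s,15),(0,0,255))
    for j in range(y//10*10+10,y+h,10): cv2.putText(c,str(j),(0,(j-y)*s+3),0,.28,(0,0,255));cv2.line(c,(20,(j-y)*s),(25,(j-y)*s),(0,0,255))
    return c
a=crop("top",155,185,265,140,3)
cv2.imwrite("pics/topcrop.png",a)
b=crop("scene",100,150,260,150,3)
cv2.imwrite("pics/scenecrop.png",b)
```

```text
(no output)
```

View pics/topcrop.png

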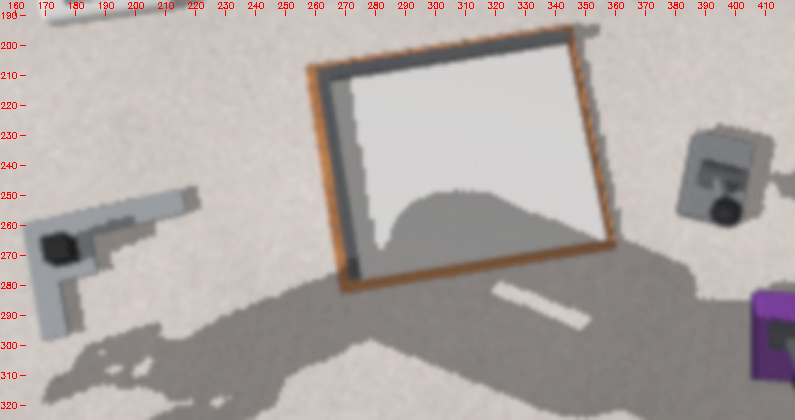

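View pics/scenecrop.png

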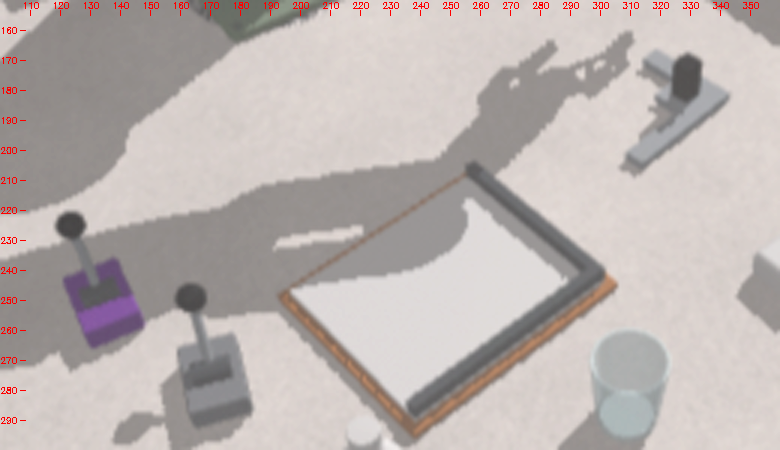

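The crops confirm it: the grey housing (top 395,240; knob top 396.5,255 / scene 163.5,249) is the meant switch, and the purple one is the decoy. The square has its heel at top (162,260), scene (343,182). The fences form an L with its corner at top ~(262,210), scene ~(301,240).

```bash
cat > geo.py <<'E'
import pickle,numpy as np
from scipy.optimize import least_squares
d=pickle.load(open("cams.pkl","rb"))
def proj(n,P):
    c=d[n];M=np.linalg.inv(np.array(c["cam_to_world"]));p=np.atleast_2d(P)@M[:3,:3].T+M[:3,3]
    return np.c_[c["fx"]*p[:,0]/p[:,2]+c["cx"],c["fy"]*p[:,1]/p[:,2]+c["cy"]]
def tri(pt,ps):
    r=least_squares(lambda X:np.r_[proj("top",X)[0]-pt,proj("scene",X)[0]-ps],[.5,0,.05]);return r.x,abs(r.fun).max()
def tf(p,L):
    c,s=np.cos(p[3]),np.sin(p[3]);L=np.array(L,float);return np.c_[c*L[:,0]-s*L[:,1]+p[0],s*L[:,0]+c*L[:,1]+p[1],L[:,2]+p[2]]
def fit(obs,x0): # obs: list (cam, px, local)
    f=lambda p:np.concatenate([proj(n,tf(p,[l]))[0]-np.array(px) for n,px,l in obs])
    r=least_squares(f,x0,loss="soft_l1");return r.x,f(r.x).reshape(-1,2)
E
python3 - <<'E'
from geo import *
np.set_printoptions(precision=4,suppress=True)
C=lambda x,y:(155+x/3,185+y/3)
S=lambda x,y:(100+x/3,150+y/3)
a,b=.11,.13
st=[("top",C(307,67),(a,b,.01)),("top",C(574,26),(a,-b,.01)),("top",C(617,245),(-a,-b,.01)),("top",C(343,293),(-a,b,.01)),
("scene",S(617,285),(a,b,.01)),("scene",S(415,437),(a,-b,.01)),("scene",S(280,298),(-a,-b,.01))]
p,r=fit(st,[.6,0,0,0]);print("stage",p,"\n",r)
sq=[("top",C(22,226),(0,0,.012)),("top",C(183,187),(0,-.15,.012)),("top",C(42,341),(-.11,0,.012)),("top",C(60,249),(-.036,-.036,.062)),
("scene",S(729,97),(0,0,.012)),("scene",S(687,60),(-.036,-.036,.062)),("scene",S(628,155),(-.024,-.15,.012))]
p,r=fit(sq,[.55,.35,0,0]);print("square",p,"\n",r)
print("knob",tri(C(725,211),S(191,297)))
print("post top",tri(C(60,249),S(687,60)))
sw=[("top",C(725,211),(-.042,0,.088)),("scene",S(191,297),(-.042,0,.088)),("top",C(690,135),(.04,.028,.028)),("top",C(754,143),(.04,-.028,.028)),
("scene",S(236,334),(-.04,.028,.028)),("scene",S(251,397),(.04,.028,.028)),("scene",S(190,412),(.04,-.028,.028)),("scene",S(178,347),(-.04,-.028,.028))]
p,r=fit(sw,[.55,-.3,0,0]);print("switch",p,"\n",r)
for n,(u,v) in dict(beaker=(285,160),bottle=(368,172)).items(): print(n)
E
```

```text
stage [ 0.5649 -0.0908 -0.0052  0.1249] 
 [[-0.7511 -0.4795]
 [-0.819  -1.1853]
 [ 0.2631  0.8648]
 [-0.6033  0.4005]
 [-0.0269  0.0641]
 [-0.5027  0.6468]
 [-1.5727  0.0816]]
square [ 0.5158  0.3187 -0.0056  0.1948] 
 [[-0.0184 -0.455 ]
 [-0.9279  0.1145]
 [ 0.4171  0.1477]
 [-1.8071 -0.6264]
 [-0.5093 -0.5356]
 [-0.4447  1.2753]
 [-1.211   0.0363]]
knob (array([ 0.4911, -0.3144,  0.0888]), np.float64(0.022112013018869447))
post top (array([0.4864, 0.2729, 0.0617]), np.float64(1.3344000870156378))
switch [ 0.5302 -0.325  -0.0033 -0.2706] 
 [[-0.6065  0.7244]
 [ 0.3076  0.462 ]
 [ 1.0325 -1.6464]
 [-0.5313  0.1744]
 [-0.3947 -1.3047]
 [ 0.1039 -0.1733]
 [ 0.1466  0.8348]
 [-0.5731 -0.0891]]
beaker
bottle
```

Heights agree with the text: knob 0.089 m, post top 0.062 m, stage and square bases about 0. Flipping the switch now, then taking close looks with the wrist camera.

Run:
```python
from bench import ctrl,fingers,get_obs,capture
import numpy as np,cv2,pickle
yaw=-.2706;u=np.array([np.cos(yaw),np.sin(yaw),0]);k=np.array([.4911,-.3144,0])
o=k+.042*u+[0,0,.082]
R=[180,0,np.degrees(yaw)]
fingers.gripper_to(0.0)
ctrl.reach(list(o-.10*u+[0,0,.12]),R)
ctrl.move_linear(list(o-.10*u),speed=.15)
print("pos",get_obs()["eef_pos"],get_obs()["force"])
print(ctrl.move_linear(list(o+.012*u),speed=.08,force_limit=15),get_obs()["eef_pos"],get_obs()["force"])
ctrl.move_linear(list(o-.05*u),speed=.2)
ctrl.move_linear(list(o-.05*u+[0,0,.17]),speed=.2)
fingers.gripper_to(.085)
# look at stage corner
ctrl.reach([.55,-.05,.33],[180,0,97])
W={}
def snap(n):
    ob=get_obs();c=capture("wrist");c["obs"]=ob;W[n]=c;cv2.imwrite(f"pics/w_{n}.png",c["color"][:,:,::-1])
snap("stage")
ctrl.reach([.44,.27,.28],[180,0,101])
snap("sq")
t=capture("top");cv2.imwrite("pics/top1.png",t["color"][:,:,::-1])
pickle.dump(W,open("w.pkl","wb"));print(get_obs()["time"],W["sq"]["mount"])
a=np.hstack([W["stage"]["color"],W["sq"]["color"]])[:,:,::-1]
e=cv2.resize(t["color"][200:300,360:440,::-1],None,fx=4,fy=4,interpolation=cv2.INTER_CUBIC)
cv2.imwrite("pics/sw.png",e)
```

```text
pos [ 0.43597266 -0.29952535  0.08296295] [0.41354263 0.47697642 0.50770858]
False [ 0.54269733 -0.32869427  0.08196594] [ 0.71776356 -1.05494645  0.49995691]
11.3333 [[ 4.59351504e-05 -9.49536417e-01 -3.13656805e-01  8.08502317e-02]
 [ 9.99999863e-01 -1.19836847e-04  5.09233635e-04 -1.25678154e-03]
 [-5.21123523e-04 -3.13656785e-01  9.49536281e-01 -1.67302872e-01]
 [ 0.00000000e+00  0.00000000e+00  0.00000000e+00  1.00000000e+00]]
```

View pics/sw.png

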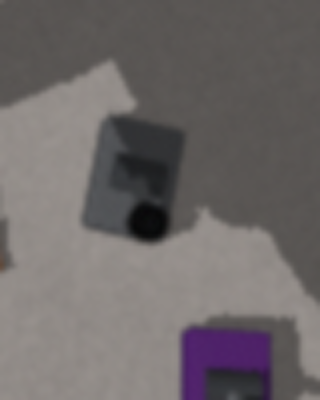

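View pics/w_stage.png

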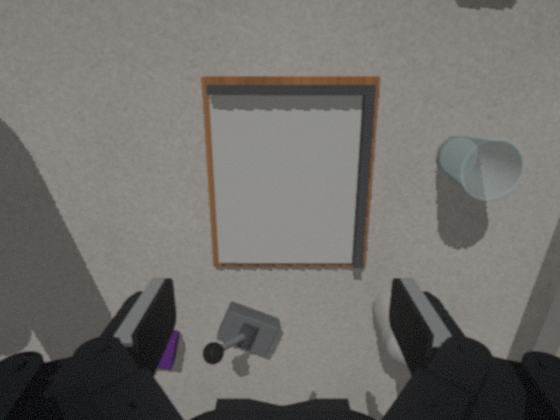

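View pics/w_sq.png

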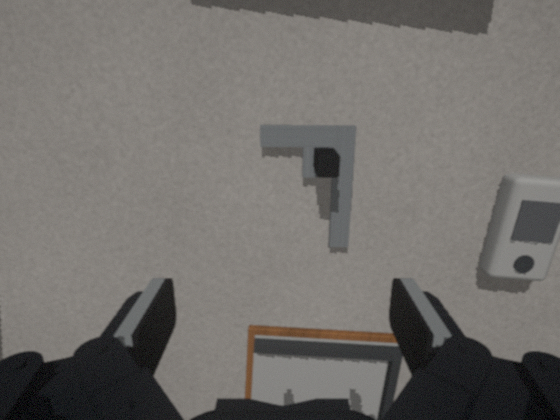

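The switch is still off (knob at top (397,255), and on the −x side in the wrist view). The wrist views show the stage edges and the square aligned within about 0.5° of my estimates. I'm refitting both from the wrist views, then retrying the switch while checking the finger gap and taking a picture mid-push.

Run:
```python
from geo import *
import geo,pickle
from scipy.spatial.transform import Rotation as Ro
np.set_printoptions(precision=4,suppress=True)
W=pickle.load(open("w.pkl","rb"))
for n,c in W.items():
    T=np.eye(4);T[:3,:3]=Ro.from_euler("xyz",c["obs"]["tcp_rot"],degrees=True).as_matrix();T[:3,3]=c["obs"]["eef_pos"]
    c["cam_to_world"]=T@np.array(c["mount"]);d["w_"+n]=c
a,b=.11,.13
o=[("w_stage",(379,77),(a,b,.01)),("w_stage",(202,77),(-a,b,.01)),("w_stage",(216,269),(-a,-b,.01)),("w_stage",(365,268),(a,-b,.01))]
for w in(o,):
    p,r=fit(w,[.56,-.09,0,.12]);print("stage",p,"\n",r)
o=[("w_sq",(355,126),(0,0,.012)),("w_sq",(260.5,125),(-.11,0,.012)),("w_sq",(347.5,248),(0,-.15,.012)),("w_sq",(328,248),(-.024,-.15,.012)),("w_sq",(326,162),(-.036,-.036,.062))]
p,r=fit(o,[.516,.319,0,.19]);print("sq",p,"\n",r)
p,r=fit([("w_stage",(213,352),(0,0,.088))],[.49,-.31,0,0]);print("knob",p)
pickle.dump(d,open("cams.pkl","wb"))

from bench import ctrl,fingers,get_obs,capture
import cv2
yaw=-.2706;u=np.array([np.cos(yaw),np.sin(yaw),0]);k=np.array([.4911,-.3144,0])
o=k+.042*u+[0,0,.078]
fingers.gripper_to(0.0);print("gap",get_obs()["finger_gap"])
ctrl.reach(list(o-.10*u+[0,0,.12]),[180,0,np.degrees(yaw)])
ctrl.move_linear(list(o-.10*u),speed=.2)
print(ctrl.move_linear(list(o-.02*u),speed=.1,force_limit=15),get_obs()["force"])
I=[capture(n)["color"] for n in("top","scene")]
print(ctrl.move_linear(list(o+.015*u),speed=.06,force_limit=15),get_obs()["force"],get_obs()["finger_gap"],get_obs()["time"])
I+=[capture(n)["color"] for n in("top","scene")]
cr=lambda t,x,y:cv2.resize(t[y:y+100,x:x+130,::-1],None,fx=3,fy=3,interpolation=cv2.INTER_CUBIC)
cv2.imwrite("pics/push.png",np.vstack([np.hstack([cr(I[i],330,190),cr(I[i+1],110,210)]) for i in(0,2)]))
```

```text
stage [ 0.5648 -0.0929 -0.0022  0.1252] 
 [[ 0.9819  0.4116]
 [-0.702   1.1993]
 [-1.8394 -1.1709]
 [ 1.0659 -0.7319]]
sq [0.5148 0.3182 0.0041 0.1818] 
 [[ 0.4878 -0.1353]
 [-2.4749 -0.001 ]
 [-0.4008 -0.5349]
 [-0.0261 -0.6801]
 [ 1.2283  4.3593]]
knob [ 0.4896 -0.3131  0.0027  0.    ]
gap -0.00019074606762901444
False [0.4322 0.8381 0.1032]
False [0.1156 0.8675 0.1893] -0.00016683133049662582 16.7
```

View pics/push.png

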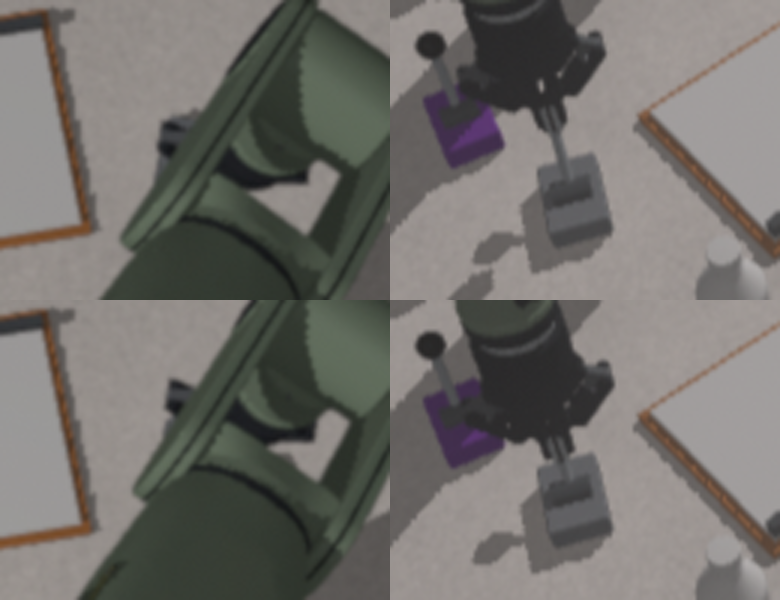

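The push shows only weak force, and the knob is hidden behind the fingers. Looking closer before retracting.

Run:
```python
from bench import get_obs,capture
import cv2,numpy as np
s=capture("scene")["color"];w=capture("wrist")["color"]
A=cv2.resize(s[220:300,130:210],(480,480),interpolation=cv2.INTER_CUBIC)
B=cv2.resize(w[200:420,140:420],(320,251))
B=np.vstack([B,np.zeros((229,320,3),np.uint8)])
B[251:479]=cv2.resize(s[190:310,110:278],(320,228))
cv2.imwrite("pics/now.png",cv2.convertScaleAbs(np.hstack([A,B])[:,:,::-1],alpha=1.6,beta=25))
o=get_obs();print(o["eef_pos"],o["tcp_rot"],o["force"])
from geo import proj
print(proj("scene",[o["eef_pos"]]))
```

```text
[ 0.54569877 -0.32951203  0.07794379] [-1.79992995e+02  2.08159086e-02 -1.55121510e+01] [ 0.25574107 -0.15623814 -0.85649862]
[[168.07872599 267.20254961]]
```

View pics/now.png

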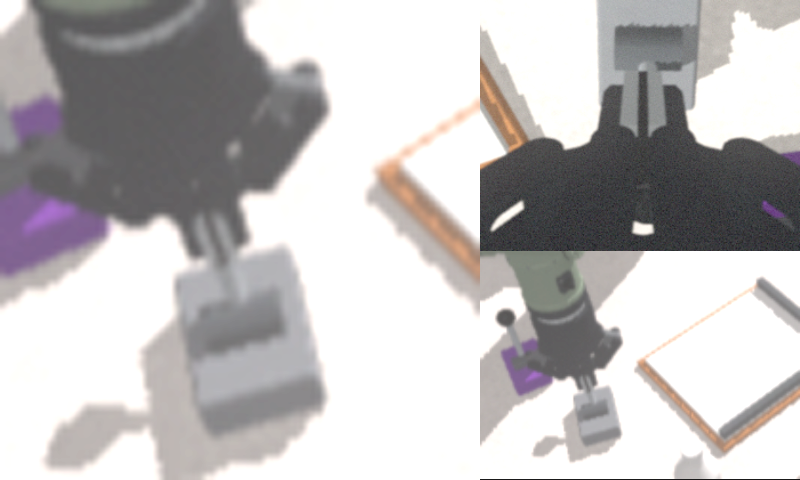

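The view shows the fingers above the housing at (220,260), with the stem still leaning back behind them. Lifting straight up and checking the knob's place numerically.

Run:
```python
from bench import ctrl,get_obs,capture
import cv2,numpy as np
from geo import *
p=np.array(get_obs()["eef_pos"])
ctrl.move_linear(list(p+[0,0,.15]),speed=.25)
c=capture("scene");t=capture("top");g=c["color"].astype(int).sum(2)/3
b0=d["scene"]["color"].astype(int).sum(2)/3
B=tuple(np.array([.5313,-.3256,0]));
for s in(-.042,-.02,0,.02,.042):
    h=.026+np.sqrt(.075**2-s**2)
    P=np.array([.5313+s*np.cos(-.2706),-.3256+s*np.sin(-.2706),h]);x,y=proj("scene",P)[0].round().astype(int)
    print(s,x,y,"now",g[y-2:y+3,x-2:x+3].mean().round(),"before",b0[y-2:y+3,x-2:x+3].mean().round())
print(get_obs()["time"])
A=cv2.resize(c["color"][200:310,110:220],(440,440),interpolation=cv2.INTER_CUBIC);cv2.imwrite("pics/lifted.png",A[:,:,::-1])
m=((g<60)).astype(np.uint8)[225:300,140:200];n,l,st,ce=cv2.connectedComponentsWithStats(m)
for i in range(1,n):
    if st[i,4]>20:print(ce[i]+[140,225],st[i])
```

```text
-0.042 164 249 now 48.0 before 45.0
-0.02 164 253 now 71.0 before 67.0
0 165 258 now 108.0 before 105.0
0.02 167 264 now 97.0 before 93.0
0.042 169 273 now 69.0 before 66.0
17.75
[163.15789474 249.14035088] [19 20  9  9 57]
```

The knob is definitely still at off, at (163,249), so the closed-finger push somehow missed or slipped. More robust: take the ball between the pads, check the gap reads about 28 mm, and carry it over the arc.

Run:
```python
from bench import ctrl,fingers,get_obs,capture
import numpy as np
yaw=-.2706;u=np.array([np.cos(yaw),np.sin(yaw),0]);k=np.array([.4905,-.3140,.0885])
h=k+.0423*u;h[2]=.026
R=[180,0,np.degrees(yaw)]
T=lambda th:h+.075*(np.sin(th-.6)*u+np.cos(th-.6)*np.array([0,0,1]))-[0,0,.017]
fingers.gripper_to(.06)
ctrl.reach(list(T(0)+[0,0,.10]),R)
print(ctrl.move_linear(list(T(0)),speed=.15,force_limit=15))
fingers.gripper_to(.0,squeeze=20)
o=get_obs();print("grip",o["finger_gap"],o["grip_force"],o["force"],o["eef_pos"],o["time"])
if o["finger_gap"]>.02:
    for th in(.3,.6,.9,1.15):
        s=ctrl.move_linear(list(T(th)),speed=.08,force_limit=25);o=get_obs();print(th,s,o["finger_gap"],o["force"])
        if s:break
print(get_obs()["time"])
```

```text
False
grip 0.015778050469870908 15.372683107852936 [-2.9509946  -1.4800026   7.26706129] [ 0.49110726 -0.316522    0.07363674] 20.1083
20.1083
```

Contact is real, but it's on the upper cap of the ball (16 mm chord, tool pushed up), so the fingertips reach less deep than assumed and the earlier push rode over the top. Regripping 13 mm deeper.

Run:
```python
from bench import ctrl,fingers,get_obs,capture
import numpy as np
yaw=-.2706;u=np.array([np.cos(yaw),np.sin(yaw),0]);k=np.array([.4905,-.3140,.0885])
h=k+.0423*u;h[2]=.026
R=[180,0,np.degrees(yaw)]
T=lambda th:h+.075*(np.sin(th-.6)*u+np.cos(th-.6)*np.array([0,0,1]))-[0,0,.030]
fingers.gripper_to(.06)
print(ctrl.move_linear(list(T(0)),speed=.1,force_limit=15))
fingers.gripper_to(.0,squeeze=20)
o=get_obs();print("grip",o["finger_gap"],o["grip_force"],o["force"],o["eef_pos"],o["time"])
if o["finger_gap"]>.021:
    for th in(.3,.6,.9,1.15):
        s=ctrl.move_linear(list(T(th)),speed=.08,force_limit=25);o=get_obs();print(th,s,o["finger_gap"],o["force"])
        if s:break
print(get_obs()["time"])
```

```text
False
grip 0.02626443568343236 20.199995040893555 [-2.53746318 -5.01642645  0.21153899] [ 0.49047429 -0.31642381  0.05894124] 21.275
0.3 False 0.02623277365751236 [-2.37981889 -6.65193392  0.1323661 ]
0.6 False 0.026546966263764158 [-2.49944927 -5.74731296 -0.03149103]
0.9 False 0.02630679011209481 [-2.15444293 -5.91876394  1.7256747 ]
1.15 False 0.026015874623871848 [-0.46776382 -5.84861431  2.16652443]
22.9583
```

The ball was held and carried over. Releasing, verifying, then gripping the square's post.

Run:
```python
from bench import ctrl,fingers,get_obs,capture
import numpy as np,cv2
from geo import proj
fingers.gripper_to(.06)
p=np.array(get_obs()["eef_pos"]);ctrl.move_linear(list(p+[0,0,.13]),speed=.25)
g=capture("scene")["color"].astype(int).sum(2)/3
m=(g<60).astype(np.uint8)[235:300,140:200];n,l,st,ce=cv2.connectedComponentsWithStats(m)
for i in range(1,n):
    if st[i,4]>20:print("dark",ce[i]+[140,235],st[i])
P=[.4863,.2755]
ctrl.reach(P+[.15],[180,0,100.7])
c=capture("wrist");cv2.imwrite("pics/w_post.png",c["color"][:,:,::-1])
print(ctrl.move_linear(P+[.019],speed=.1,force_limit=10))
fingers.gripper_to(0,squeeze=80)
o=get_obs();print("grip",o["finger_gap"],o["grip_force"],o["force"],o["eef_pos"],o["tcp_rot"],o["time"])
```

```text
dark [141.6 240. ] [ 0  0  6 11 30]
dark [168.05952381 273.33333333] [23 34 11 10 84]
False
grip 0.02178224189281587 81.93798780441284 [-0.03920805  0.35454819  3.75674686] [0.48726494 0.27586967 0.01999412] [ 1.79881376e+02 -2.10400759e-02  1.00701148e+02] 28.2417
```

The knob is now at (168,273), the on prediction, and the post is gripped (gap 22 mm with the same −2 mm bias as the ball). Carrying it to the plate.

Run:
```python
from bench import ctrl,fingers,get_obs,capture
import numpy as np,cv2
y=.1250;u=np.array([np.cos(y),np.sin(y),0]);v=np.array([-np.sin(y),np.cos(y),0])
corner=np.array([.565,-.092,0])+.088*u+.108*v
S=corner-.036*u-.036*v
p=np.array(get_obs()["eef_pos"])
ctrl.move_linear(list(p+[0,0,.07]),speed=.15);o=get_obs();print("lift",o["finger_gap"],o["force"],o["torque"])
pre=S-.014*u-.014*v
ctrl.reach([pre[0],pre[1],.10],[180,0,90+np.degrees(y)])
ctrl.move_linear([pre[0],pre[1],.048],speed=.1)
print("down",ctrl.move_linear([pre[0],pre[1],.030],speed=.02,force_limit=6))
o=get_obs();print(o["eef_pos"],o["force"],o["time"],o["finger_gap"])
c=capture("wrist");cv2.imwrite("pics/w_place.png",c["color"][:,:,::-1])
t=capture("top")["color"];cv2.imwrite("pics/t_place.png",t[:,:,::-1])
```

```text
lift 0.022708138620121207 [-0.3952936  -1.20759683 -3.63010994] [ 0.03479112  0.03465353 -0.02085874]
down True
[ 0.59558722 -0.02978199  0.03599655] [ 0.3168659  -0.18178646  3.90636647] 31.4 0.02215470275869
```

View pics/w_place.png

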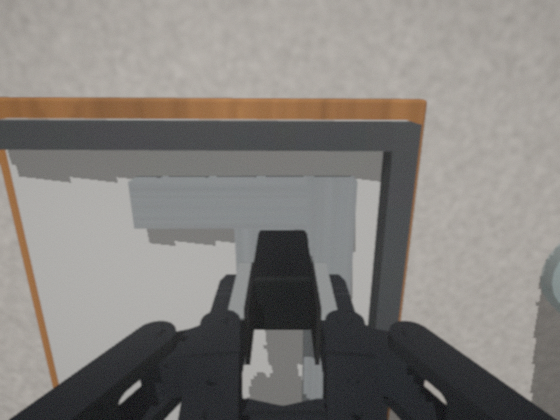

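The square lies flat on the plate (TCP z 0.036, as predicted), parallel to both fences. The gaps are about 14 mm to the far fence (355→384 px) and 13 mm to the side fence (178→152 px). Sliding it in.

Run:
```python
from bench import ctrl,get_obs,capture
import numpy as np,cv2
np.set_printoptions(precision=4,suppress=True)
y=.1250;u=np.array([np.cos(y),np.sin(y),0]);v=np.array([-np.sin(y),np.cos(y),0])
def push(dirn,L,f,sp=.02):
    p=np.array(get_obs()["eef_pos"]);r=ctrl.move_linear(list(p+L*dirn),speed=sp,force_limit=f)
    o=get_obs();q=np.array(o["eef_pos"]);F=np.array(o["force"]);print(r,"moved",(q-p)@u*1e3,(q-p)@v*1e3,"F u,v,z",F@u,F@v,F[2],"Mz",o["torque"][2],o["time"])
push(v,.025,10);push(u,.025,10);push(v,.006,8);push(u,.006,8)
ctrl.hold(.5);o=get_obs();F=np.array(o["force"]);print("rest",F@u,F@v,F[2],o["torque"],o["tcp_rot"],o["grip_force"],o["eef_pos"])
c=capture("wrist");cv2.imwrite("pics/w_end.png",c["color"][:,:,::-1])
g=cv2.cvtColor(c["color"],cv2.COLOR_RGB2GRAY)
for r in((150,),(220,),):print("row",g[[140,160,180,200,220]][:,300:440:5].tolist());break
print("col",g[100:240:5,[140,200,250]].T.tolist())
```

```text
True moved 0.14461379352727224 15.207689640726386 F u,v,z 0.06799463547977172 -1.6275063844532793 1.8837041480849146 Mz -0.05959839648911056 32.35
True moved 13.759704046901414 0.08818692408645035 F u,v,z -1.8434655804997242 -0.09632773082063492 4.5479811066990425 Mz -0.23181857171818837 33.1333
True moved -0.05581718435602098 0.07634292748591798 F u,v,z -0.6234009227677729 -1.8500286978388785 3.108638769463864 Mz -0.2374696623708015 33.3833
True moved 0.19225513255802815 -0.08018126241466672 F u,v,z -1.630955623352208 -0.5489877885366168 4.227842729479739 Mz -0.26365120671594583 33.625
rest -0.15101452156062445 1.0931039105283198 3.370870247703051 [ 0.4217 -0.2896 -0.283 ] [-179.2839    0.4461   97.0416] 81.98652505874634 [ 0.6075 -0.013   0.0364]
row [[109, 109, 108, 105, 106, 104, 107, 108, 109, 109, 107, 97, 108, 117, 116, 116, 109, 108, 109, 112, 160, 164, 164, 165, 167, 161, 162, 165], [68, 68, 72, 73, 70, 69, 73, 71, 71, 69, 70, 74, 71, 78, 77, 74, 76, 77, 109, 159, 160, 160, 161, 160, 156, 158, 162, 160], [72, 71, 66, 70, 77, 70, 69, 71, 71, 74, 73, 70, 71, 75, 76, 78, 73, 89, 102, 159, 163, 164, 163, 165, 161, 162, 160, 161], [131, 132, 126, 129, 127, 131, 134, 133, 129, 131, 131, 124, 73, 74, 75, 79, 72, 108, 135, 164, 163, 162, 169, 162, 155, 163, 162, 160], [132, 128, 125, 125, 128, 130, 130, 126, 128, 128, 129, 96, 71, 73, 72, 72, 74, 108, 163, 163, 161, 159, 161, 164, 165, 159, 161, 161]]
col [[164, 164, 166, 165, 163, 167, 116, 107, 107, 105, 154, 76, 71, 70, 69, 70, 72, 87, 127, 130, 130, 128, 131, 128, 133, 130, 168, 170], [169, 168, 164, 159, 166, 165, 130, 118, 118, 118, 153, 77, 71, 74, 71, 70, 71, 84, 128, 129, 132, 130, 130, 129, 131, 126, 116, 117], [166, 167, 165, 158, 162, 160, 126, 114, 114, 112, 154, 76, 73, 70, 71, 71, 70, 88, 119, 130, 131, 131, 132, 133, 132, 128, 131, 128]]
```

Seated in both directions (TCP 1 mm from the predicted seat), but the push relaxes after a force stop. Building up a standing press by commanding in small increments past the fences.

Run:
```python
from bench import ctrl,get_obs,capture
import numpy as np,cv2
y=.1250;u=np.array([np.cos(y),np.sin(y),0]);v=np.array([-np.sin(y),np.cos(y),0])
q0=np.array(get_obs()["eef_pos"]);q0[2]=.036
eu=ev=0
R=[180,0,90+np.degrees(y)]
for i in range(14):
    ctrl.move_linear(list(q0+eu*u+ev*v),frame=R,speed=.01);ctrl.hold(.3)
    o=get_obs();F=np.array(o["force"]);q=np.array(o["eef_pos"])-q0
    print(round(eu*1e3,1),round(ev*1e3,1),"F",(F@u).round(1),(F@v).round(1),F[2].round(1),"M",np.round(o["torque"],2),"dq",(q@u*1e3).round(2),(q@v*1e3).round(2),np.round(o["tcp_rot"],2),round(o["time"],1))
    if F@u<-9 and F@v<-9 or np.linalg.norm(F)>35:break
    if F@u>-9:eu+=.0006
    if F@v>-9:ev+=.0006
```

```text
0.0 0.0 F -1.8 2.2 4.9 M [ 0.18  0.03 -0.23] dq -0.35 0.07 [-1.7997e+02 -1.0000e-02  9.7180e+01] 34.7
0.6 0.6 F -2.9 -1.1 6.1 M [-0.08  0.33 -0.24] dq -0.34 0.03 [-1.7989e+02  4.0000e-02  9.7180e+01] 35.3
1.2 1.2 F -4.1 -1.5 7.4 M [-0.32  0.6  -0.27] dq -0.23 0.12 [-1.7983e+02  8.0000e-02  9.7180e+01] 35.8
1.8 1.8 F -5.6 -3.3 7.8 M [-0.6   0.8  -0.31] dq -0.13 0.11 [-1.7977e+02  1.3000e-01  9.7170e+01] 36.4
2.4 2.4 F -6.5 -5.2 9.2 M [-0.89  1.03 -0.33] dq -0.08 0.12 [-179.7     0.18   97.17] 36.9
3.0 3.0 F -8.9 -5.6 10.2 M [-1.06  1.31 -0.36] dq -0.03 0.18 [-179.63    0.23   97.18] 37.5
3.6 3.6 F -10.0 -7.2 12.3 M [-1.33  1.58 -0.24] dq 0.03 0.21 [-179.56    0.27   97.18] 38.0
3.6 4.2 F -11.5 -8.5 12.3 M [-1.59  1.57 -0.35] dq 0.03 0.22 [-179.56    0.33   97.18] 38.6
3.6 4.8 F -10.6 -9.2 12.0 M [-1.75  1.53 -0.37] dq 0.05 0.28 [-179.56    0.38   97.18] 39.1
```

Steady contact at about 10 N on both axes with no yaw drift. Pixel profiles show the square's edge going straight into the dark fence with no white gap at three places along the side leg and at two rows on the far leg. Checking that it holds, then handing in.

Run:
```python
from bench import ctrl,get_obs,capture
import numpy as np,cv2
ctrl.hold(1.0);o=get_obs();print(o["force"],o["tcp_rot"],o["grip_force"],o["finger_gap"],o["time"])
g=cv2.cvtColor(capture("wrist")["color"],cv2.COLOR_RGB2GRAY)
print("col",g[170:200:3,[140,180,220,260,320]].T.tolist());print("row",g[[200,230,260,290,320]][:,335:395:4].tolist())
s=capture("scene")["color"].astype(int).sum(2)/3;print("knob on px",s[271:276,166:171].mean())
print(ctrl.sign_off())
```

```text
[ -9.53698667 -11.48609902  11.24526568] [-179.55827286    0.37621871   97.17644503] 82.90517449378967 0.02234274048956454 40.125
col [[71, 70, 73, 70, 75, 85, 117, 130, 132, 128], [68, 74, 71, 71, 78, 88, 127, 129, 129, 129], [73, 70, 71, 73, 75, 88, 105, 115, 131, 130], [66, 69, 71, 72, 71, 88, 86, 101, 130, 130], [73, 66, 69, 71, 68, 87, 113, 124, 126, 129]]
row [[128, 128, 131, 128, 127, 117, 65, 72, 73, 69, 69, 75, 87, 110, 156], [130, 130, 129, 130, 127, 72, 72, 73, 74, 72, 73, 71, 110, 141, 161], [130, 130, 132, 128, 118, 70, 72, 72, 71, 69, 70, 110, 108, 161, 155], [47, 50, 41, 65, 70, 70, 71, 67, 68, 68, 98, 107, 155, 161, 161], [42, 39, 43, 45, 43, 40, 50, 47, 69, 80, 107, 157, 158, 160, 160]]
knob on px 49.61333333333333
the job is handed in; nothing more can be done
None
```

I handed the job in at about 40 s with the grey switch at on and the square gripped in the fence corner, pressed toward both fences with about 10 N each; the judge's result wasn't shown.

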